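# Press a sampling cassette shut with a bench bar clamp

## Task

Take the half-open filter cassette from its holder and lay it in the cradle between the jaws of the bench clamp, then pump the clamp's trigger until the jaws have pressed the cassette's two halves fully together. Go gently at the end: too much force cracks the cassette. Then press the release tab and hold it until the sliding jaw has run all the way back, and leave the closed cassette lying free in the cradle with the trigger and the tab let go; do not disturb the glassware.

Things in the scene. Friction and masses are not known exactly. Their poses are not given: they have to be found in the camera images.
- press: The bench clamp, fixed: a one-handed bar clamp on its side on a white board 235 x 300 x 12 mm. Origin on the bench under its steel bar, z up. The bar (19 mm wide, 6 thick) runs along y at x = 0, 50 mm above the bench. Black housing x -35 to 25, y -4 to 135, top at 72 mm (x, y here in the press's frame, mm). Jaws and cradle lie to its -x, grip, trigger and release tab to its +x.
- fixed_pad (a point): Middle of the fixed jaw's pad face, at press (-72, -14, 50). Fixed jaw x -95 to -25, y -4 to 14, top at 66. Each jaw has a black rubber pad 10 mm thick, 35 wide, reaching from 38 to 64 mm above the bench, with a 14 mm slot open at the top that lets the cassette's port in. The sliding jaw, of the same shape, faces this one from -y.
- cradle (a point): Middle of the cradle between the jaws, at press (-72, -48, 50), axes as the press: the axis of a cassette lying in the cradle goes through it along the press's y, either way round. Two rails, 26 mm wide over all, 62 mm long (y -79 to -17), tops 34 mm above the bench; the cassette lies on their edges with its axis 50 mm above the bench.
- grip (a point): Middle of the fixed pistol grip, at press (72, 97, 50). The grip is 100 mm long along the press's x (20 to 120), 18 mm thick along y and 28 mm high; its rear face, away from the trigger, is 9 mm to +y of this point (press y = 106).
- trigger_face (a point): Point on the trigger's front (-y) face where a finger pulls, 86 mm from its pivot; at rest at press (67, 51, 50), squeezed at (72, 74.5, 50). The trigger is a black lever 11 mm thick, 26 high, ending 130 mm from the pivot at press (-14, 80). At rest it is splayed 0.28 rad from the grip, 55 mm from this point to the grip's rear face; squeezed it lies along the grip, 32 mm over both.
- trigger (a joint): Trigger angle, rad: 0 at rest, 0.28 squeezed (to +y, to the grip); springs back when let go. A full squeeze brings the jaw on by about 10 mm. At the finger, moving the bar takes 6 to 8 N, pressing the cassette together 10 to 13 N; once it is shut the force rises steeply: 17 N at the finger is then about 35 N at the jaw. The cassette cracks at 50 N from the jaw.
- jaw (a joint): Travel of the sliding jaw, m: 0 wide open, growing as it closes (to the press's +y), at most 0.0385; between 0 and 0.006 at the start, about 0.036 on a shut cassette. Its pad face is at press y = -82 mm + travel. A brake keeps it from going back; a light spring (4 to 6 N) runs it back to 0 while the tab is held in and the trigger is at rest.
- tab_face (a point): Point on the front (-y) face of the release tab, the flat steel lever end sticking out of the housing's +x side near the jaws; at rest at press (45.5, 8, 50). The tab is 4 mm thick, press x 25 to 60, from 37 to 63 mm above the bench, its outer end thickened to 9 mm. It is pressed to the press's +y, towards the trigger; the space on its -y side is free.
- tab (a joint): Release tab angle, rad: 0 at rest (within 0.01), 0.16 fully pressed (11 mm of travel at tab_face, about 5 N at the end); it lifts by up to 0.05 of itself while the bar is driven. Pressed by more than about 0.03 (2 mm) it takes the brake off for as long as it is held. It springs back when let go.
- cassette: The filter cassette, loose, about 50 g: a white plastic drum of 37 mm diameter in two halves, 38 mm long with the full gap, 32 when shut, with a port 6.4 mm thick and 8 mm long on either end (54 mm over all). Origin on its axis, 19 mm from the base half's flat end; its y is the axis, base half at -y. It starts lying level in the holder, axis 50 mm above the bench. Grip it across its diameter.
- cap (a joint): How far the cassette's second half (its +y end) is pushed on, m: 0 to 0.002 at the start (gap of 6 to 4 mm between the halves), 0.006 when fully shut (no gap). A friction fit of about 5 N: it stays where it is pushed.
- holder: The cassette's holder, fixed: two rails 54 mm long on a white plate 60 x 60 x 8 mm; origin under its middle on the bench. The cassette lies in it along the holder's y.
- beaker: Glass beaker, 72 mm across, 90 mm high, loose, to be left alone. Origin: middle of its underside.
- bottle: Amber bottle with a blue cap, 66 mm across, 135 mm high, loose, to be left alone. Origin: middle of its underside.
- dish: Glass dish with lid, 94 mm across, 16 mm high, loose, to be left alone. Origin: middle of its underside.
Not all that is in view belongs to the job. There is more than one size of the cassette; the job needs the largest.

How it is judged:
On the way, in this order (a step that is already met when the one before it is completed fails the run):
1. the open cassette lies in the cradle, let go (horizontal distance between cassette and cradle below 0.02 m and z of cassette in the frame of cradle between -0.004 and 0.004 m and angle between the y axis of cassette and the y axis of press, either way round below 0.15 rad and contact force between the fingers and cassette below 0.1 N and value of joint cap below 0.004 m), for 0.2 s.
2. the clamp, with its trigger squeezed, has pressed the cassette fully shut (value of joint cap above 0.0055 m and value of joint trigger above 0.03 rad and contact force between jaw and cassette above 3 N), for 0.05 s.
3. the release tab is pressed and the sliding jaw comes off the cassette (value of joint tab above 0.02 rad and value of joint jaw below 0.03 m), for 0.05 s.
At the end, for the whole second after the job is handed in: The cassette is shut to within 0.5 mm and lies still in the cradle (within 30 mm of its middle, axis within 4 mm of its proper height and 0.15 rad of the jaws' direction), the sliding jaw is back within 6 mm of wide open, and trigger and tab are back at rest (value of joint cap above 0.0055 m and value of joint jaw below 0.006 m and value of joint trigger below 0.03 rad and value of joint tab below 0.02 rad and horizontal distance between cassette and cradle below 0.03 m and z of cassette in the frame of cradle between -0.004 and 0.004 m and angle between the y axis of cassette and the y axis of press, either way round below 0.15 rad and linear speed of cassette below 0.02 m/s); the robot touches nothing.
It fails at once if the cassette is cracked: more than 50 N between the sliding jaw and the cassette (contact force between jaw and cassette above 50 N).
It fails at once if glassware is pushed about by more than 20 mm (distance of any of beaker, bottle, dish from where it was at the start of the episode above 0.02 m).
It also fails if it takes over 70 s, if anything falls off the work surface, if the arm or the gripper's body presses on something with over 40 N, if the wrist force passes 120 N, or if a joint passes its speed limit or range.

## Robot

A 6-joint arm with a two-finger parallel gripper is mounted at the origin on the work surface. World frame = base frame: x ahead of the robot, y to its left, z up, the work surface at z = 0. Lengths are in m, angles in rad, forces in N, time in s.
With the tool pointing down it reaches from about 0.3 to 0.775 m from the base axis. Payload 14.6 kg.
Tool frame: the origin (TCP) lies on the centre line of the jaws, within the pads' length; the fingertips stand 25 mm ahead of it and the grasp point (between the pads) lies 6 mm ahead of it (arm.finger_overhang is the distance from the TCP to the fingertips, in m); z points along the fingers, y is the line along which they close (so a half turn about z gives the same grasp; the last joint's range is limited). The gripper opens to 85 mm and grips with 20 to 120 N. Pads are 22 mm wide; open, the fingers measure 114 mm over their backs; the gripper's body (76 mm by 85 mm) begins 54 mm behind the grasp point. The pads swing forward as they close: fully open they stand 13 mm farther back than shut.
Start: joints at [1.179, 0.3, 1.521, -0, 1.321, -0.067], TCP at [0.176, 0.521, 0.256] pointing down, gripper open.
Joint ranges: [-3.03, 3.03], [-0.79, 2.21], [0.23, 2.52], [-1.04, 4.18], [0, 3.07], [-2.55, 2.55]. Speed limits (rad/s): [2.22, 2.22, 2.57, 3.14, 3.14, 3.14].

## Interface

Orientations are given as a rotation vector (axis times angle).
In Python, from station import arm gives the robot as it stands.
- The arm moves only by the tool servo_tool, never from a script. Its argument "series" is a list that holds one entry, the list of rows, each a list of 7 numbers: the turn, a rotation vector about the tool's x, y, z in rad, then the shift along the tool's x, y, z in mm, then the finger opening in mm, from 0 to 85.4. A call has 1 to 20 rows; each row shifts and turns the commanded pose from where the row before left it, along the tool's axes as they then stand; what a row does not reach is not made up. A row lasts 1/10 s, in which the tool goes at most 50 mm and 8.59 degrees, less where a joint would pass 70% of its speed; a pose out of reach is approached as far as the arm can. A call is refused whole if a number of a shift passes 50 or a number of a turn 0.15, either way. A call with a gripper value outside its range is refused whole. The fingers move at their own pace and stop on an object; the grip force is fixed at half the most. Time passes only in rows, so rows that do not move let the fingers close. It gives the time, the measured TCP pose, the force, the opening and the grip force at its end, in the units of the state.
- arm.read_state(): the state, without advancing time (a new reading comes with each control period).
- arm.camera(name): name is "scene" or "side" or "wrist"; returns a dict with "img" (400x640x3 uint8, red, green, blue), "range_z" (400x640 float32, m along the optical axis (not along the pixel's ray), 0 where there is no reading), "K" (3x3 intrinsics, pixels), "k1" (the pictures are not rectified: a ray, as slopes to the right and down, at radius r is drawn at 1 + k1 r^2 times it, then the intrinsics apply), "rvec" (rotation vector, rad) and "tvec" (3), from world to camera coordinates, as OpenCV has them. Camera axes: x right, y down, z forward; pixel columns grow to the right and rows downward; lengths in m; the calibration is good to about 2 mm. A picture is of the moment at which its call begins.
- arm.sign_off(): hands the job in; it is judged then, once.
The state is a dict: "clock": time; "joint_positions": joint angles; "dq": joint speeds; "joint_efforts": joint torques, N m; "ee_pos": TCP position; "tool_rot": TCP orientation; "force": force on the tool from outside, world axes, zero at the start; "moment": the same for the moment, N m; "opening": opening from 0.0 (shut) to 1.0 (fully open); "gripper_force": force on a finger pad.
Only numpy, scipy, OpenCV 4.12 (cv2) and the standard library are available. Lean on these libraries where they do the work, as an engineer would, in place of code of your own. Each camera call takes 0.05 s, during which the arm holds its last target. There are 200 camera calls.

## Working session

There is one attempt and no reset: what is moved stays moved. The work goes in short steps, Python scripts to look and compute and a tool call to move; the robot and the scene stay as the last step left them, time stands still between calls to the robot, and variables do not carry over. Pictures are saved under pics/ and viewed, at most 10 in all, crops included, and the job is handed in when it is done.

Besides the shell and the picture viewer there is one more tool, called after "Emit:" as name(argument=value, ...), one argument or row to a line, values as JSON. servo_tool: Moves the arm, as the interface text tells. Its arguments: {"type":"object","properties":{"series":{"type":"array","items":{"type":"array","items":{"type":"array","items":{"type":"number"}}}}},"required":["series"]}

```bash
mkdir -p pics; cat > h.py <<'E'
import numpy as np, cv2
from scipy.spatial.transform import Rotation as R
from station import arm
def cam(n):
    c=arm.camera(n); c['R']=R.from_rotvec(np.ravel(c['rvec'])).as_matrix(); c['t']=np.ravel(c['tvec']); return c
def slopes(c,uv):
    K=np.array(c['K']); d=np.array([c['k1'],0,0,0],float)
    return cv2.undistortPoints(np.array(uv,float).reshape(-1,1,2),K,d).reshape(-1,2)
def plane(c,uv,z):  # rays onto world height z
    s=slopes(c,uv); d=np.c_[s,np.ones(len(s))]@c['R']; o=-c['R'].T@c['t']
    return o+d*((z-o[2])/d[:,2])[:,None]
def cloud(c):  # world points for every pixel from range
    v,u=np.mgrid[0:400,0:640]; s=slopes(c,np.c_[u.ravel(),v.ravel()]); z=c['range_z'].ravel()
    P=(np.c_[s,np.ones(len(s))]*z[:,None]-c['t'])@c['R']; P[z==0]=np.nan
    return P.reshape(400,640,3)
def proj(c,P):
    return cv2.projectPoints(np.array(P,float).reshape(-1,1,3),np.ravel(c['rvec']),c['t'],np.array(c['K']),np.array([c['k1'],0,0,0.]))[0].reshape(-1,2)
def save(img,n): cv2.imwrite('pics/'+n,cv2.cvtColor(img,cv2.COLOR_RGB2BGR))
E
python3 - <<'E'
from h import *
a=cam('scene');b=cam('side')
for n,c in(('scene',a),('side',b)):
    save(c['img'],n+'0.png'); print(n,-c['R'].T@c['t'],c['R'][2],c['k1'],c['K'][0][0])
    np.savez('pics/'+n+'0.npz',**{k:np.array(v) for k,v in c.items()})
print(arm.read_state())
E
```

```text
scene [1.26050167 0.6076309  0.86359167] [-0.55910852 -0.51712289 -0.64805986] -0.10866362005961754 488.46813391164955
side [ 0.41786652 -0.66939126  0.60283567] [ 0.17165368  0.75127571 -0.63727531] -0.012052846376828593 387.1679155449156
{'clock': 0.1, 'joint_positions': array([ 1.17941050e+00,  3.00453513e-01,  1.52152809e+00,  2.46619883e-05,
        1.32070924e+00, -6.66119987e-02]), 'dq': array([ 3.21090152e-04,  9.78889387e-05, -1.03854428e-03,  4.43309895e-04,
        1.07958320e-03, -1.20032643e-03]), 'joint_efforts': array([ 1.19487380e-03, -5.44381320e+01, -3.62371087e+01, -9.29644875e-05,
        3.02967579e-03, -2.50293840e-05]), 'ee_pos': array([0.17543448, 0.52107296, 0.25575337]), 'tool_rot': array([-5.07879745e-01, -3.09999150e+00,  1.67132776e-03]), 'force': array([ 0.76156198, -0.21527548, -0.32952155]), 'moment': array([-0.02648454, -0.01279474,  0.01875408]), 'gripper_force': 0.0, 'opening': 1.000740669713553}
```

View pics/scene0.png

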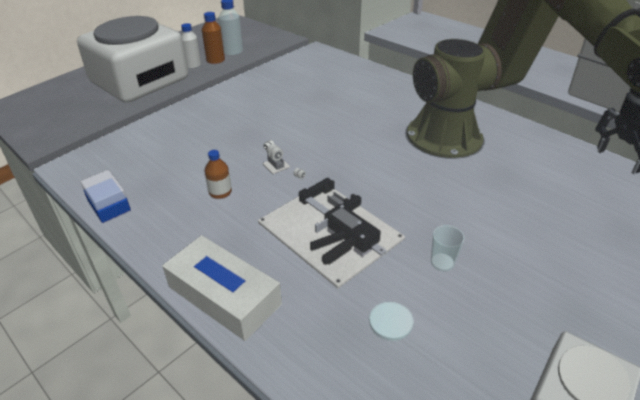

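View pics/side0.png

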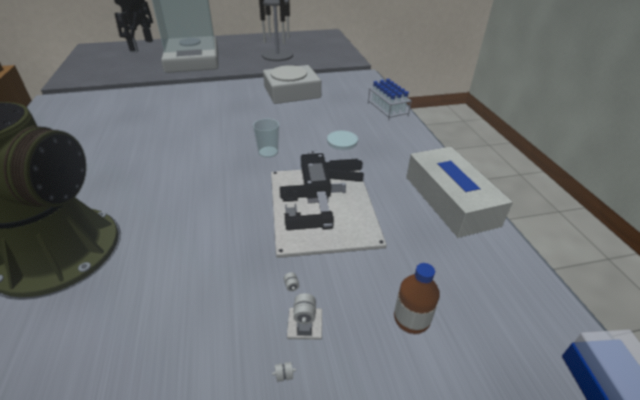

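The side view shows the clamp board at about (325,210) and three cassettes. The one at (305,308) is on the holder plate and is clearly the largest. The ones at (291,281) and (284,371) are small, loose on the bench and off the holder, so (305,308) fits. Next I'll confirm it in a crop and build a top-down map from range.

```bash
python3 - <<'E'
from h import *
ld=lambda n:dict(np.load(f'pics/{n}0.npz'))
a,b=ld('scene'),ld('side')
ib=b['img']; crop=cv2.resize(ib[250:390,255:345],None,fx=4,fy=4,interpolation=cv2.INTER_CUBIC)
# ortho maps: x 0.3..0.75 , y -0.35..0.25
def ortho(c):
    P=cloud(c).reshape(-1,3); I=c['img'].reshape(-1,3); o=np.zeros((600,450,3),np.uint8)
    k=np.isfinite(P[:,0])&(P[:,2]<.2)&(P[:,2]>-.02); P,I=P[k],I[k]; s=np.argsort(P[:,2]); P,I=P[s],I[s]
    u=((P[:,0]-.25)*1000).astype(int); v=((.25-P[:,1])*1000).astype(int); ok=(u>=0)&(u<449)&(v>=0)&(v<599)
    for du in(0,1):
        for dv in (0,1): o[np.clip(v[ok]+dv,0,599),u[ok]+du]=I[ok]
    return o
# board from white low-saturation mask on plane z=.012, side & scene
for n,c,box in(('scene',a,(250,180,420,290)),('side',b,(262,155,395,260))):
    x0,y0,x1,y1=box; s=c['img'][y0:y1,x0:x1].astype(int); m=((s.min(2)>150)&(s.max(2)-s.min(2)<22)).astype(np.uint8)
    cn=max(cv2.findContours(m,0,1)[0],key=cv2.contourArea)[:,0]+[x0,y0]
    W=plane(c,cn,.012)[:,:2]; r=cv2.minAreaRect((W*1000).astype(np.float32)); print(n,'board',r,cv2.boxPoints(r).round(0).tolist())
    P=cloud(c); d=(c['img'].max(2)<70)&(P[...,2]>.062)&(P[...,2]<.085)&(np.hypot(P[...,0]-.5,P[...,1])<.25)
    Q=P[d]; print(n,'dark top',len(Q),Q.mean(0),np.percentile(Q,[2,98],axis=0).round(3).tolist())
o=np.hstack([ortho(b)[:,:400],ortho(a)[:,:400]]); save(o,'ortho.png'); save(crop,'crop.png')
for nm,uv,z in(('bottle',(415,318),.03),('beaker',(267,152),0),('dish',(342,139),.01),('holderplate',(305,324),.008)): print(nm,plane(b,[uv],z).round(3))
E
```

```text
scene board ((635.5855102539062, 34.014556884765625), (525.3487548828125, 155.0975799560547), 88.69770050048828) [[552.0, -227.0], [707.0, -230.0], [719.0, 295.0], [564.0, 298.0]]
scene dark top 969 [0.58481447 0.06967673 0.06741367] [[0.498, -0.082, 0.062], [0.689, 0.153, 0.073]]
side board ((584.7509155273438, 16.872909545898438), (296.3858642578125, 232.65948486328125), 84.892578125) [[456.0, -120.0], [687.0, -141.0], [714.0, 154.0], [482.0, 175.0]]
side dark top 1001 [0.56672155 0.0265751  0.06762833] [[0.491, -0.093, 0.062], [0.676, 0.139, 0.073]]
bottle [[ 0.667 -0.333  0.03 ]]
beaker [[0.485 0.29  0.   ]]
dish [[0.711 0.301 0.01 ]]
holderplate [[ 0.484 -0.291  0.008]]
```

View pics/ortho.png

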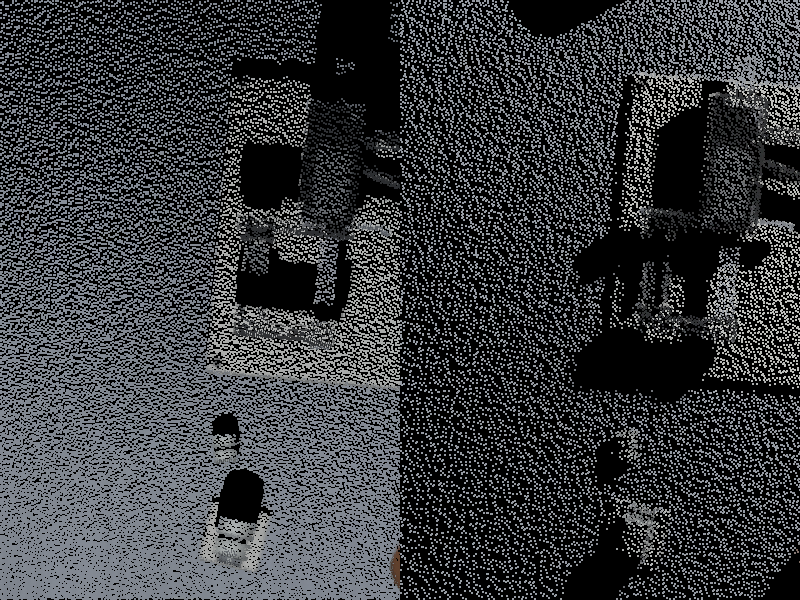

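View pics/crop.png

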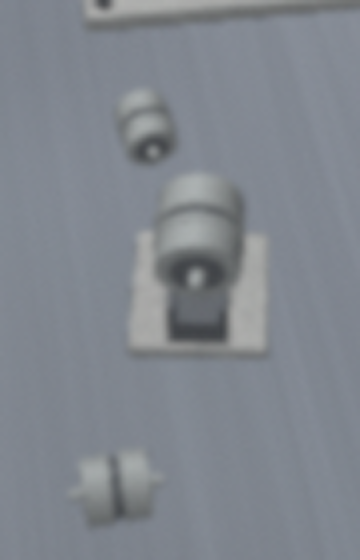

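The crop confirms it: the large half-open cassette is at side (305,308) on its holder, with its axis roughly along world y, and the other two are about half its size. The clamp's yaw is about -0.09 rad. I'll turn the tool and hover over the clamp for a wrist view.

Emit:
servo_tool(
  series=[
    [[0, 0, 0.14, 0, 0, 0, 85], [0, 0, 0.14, 0, 0, 0, 85], [0, 0, 0.14, 0, 0, 0, 85], [0, 0, 0.14, 0, 0, 0, 85], [0, 0, 0.14, 0, 0, 0, 85], [0, 0, 0.14, 0, 0, 0, 85], [0, 0, 0.14, 0, 0, 0, 85], [0, 0, 0.14, 0, 0, 0, 85], [0, 0, 0.13, 0, 0, 0, 85]],
  ],
)

```text
clock: 1.0
ee_pos: [0.1755, 0.5211, 0.2559]
tool_rot: [2.232, 2.21, -0.001]
force: [1.1, 0.4, 0.6]
opening: 0.995
gripper_force: 0.0
```

Emit:
servo_tool(
  series=[
    [[0, 0, 0, -40, 22, -8, 85], [0, 0, 0, -40, 22, -8, 85], [0, 0, 0, -40, 22, -8, 85], [0, 0, 0, -40, 22, -8, 85], [0, 0, 0, -40, 22, -8, 85], [0, 0, 0, -40, 22, -8, 85], [0, 0, 0, -40, 22, -8, 85], [0, 0, 0, -40, 22, -8, 85], [0, 0, 0, -40, 22, -8, 85], [0, 0, 0, -40, 22, -8, 85], [0, 0, 0, -40, 22, -8, 85], [0, 0, 0, -40, 22, -8, 85], [0, 0, 0, -40, 22, -8, 85], [0, 0, 0, 0, 0, 0, 85], [0, 0, 0, 0, 0, 0, 85]],
  ],
)

```text
clock: 2.5
ee_pos: [0.4594, -0.0005, 0.3598]
tool_rot: [-2.227, -2.214, 0.001]
force: [1.0, -0.1, 0.6]
opening: 0.998
gripper_force: 0.0
```

```bash
cat >> h.py <<'E'
def st():
    s=arm.read_state(); M=R.from_rotvec(s['tool_rot']).as_matrix()
    print('t',round(s['clock'],2),'pos',s['ee_pos'].round(4),'x',M[:,0].round(3),'y',M[:,1].round(3),'F',s['force'].round(1),'op',round(s['opening']*85.4,1),'gf',round(s['gripper_force'],1),'j',s['joint_positions'].round(2)); return s,M
E
python3 - <<'E'
from h import *
st(); c=cam('wrist'); np.savez('pics/w1.npz',**{k:np.array(v) for k,v in c.items()}); save(c['img'],'w1.png'); print(-c['R'].T@c['t'],c['R'])
E
```

```text
t 2.5 pos [ 0.4594 -0.0005  0.3598] x [0.006 1.    0.   ] y [ 1.    -0.006 -0.001] F [ 1.  -0.1  0.6] op 85.2 gf 0.0 j [-0.08  0.03  1.59  0.    1.52 -0.07]
[0.46031073 0.07609541 0.47685211] [[ 0.99998555 -0.00502247 -0.00191862]
 [-0.00421783 -0.95413363  0.29935135]
 [-0.0033341  -0.29933894 -0.95414102]]
```

View pics/w1.png

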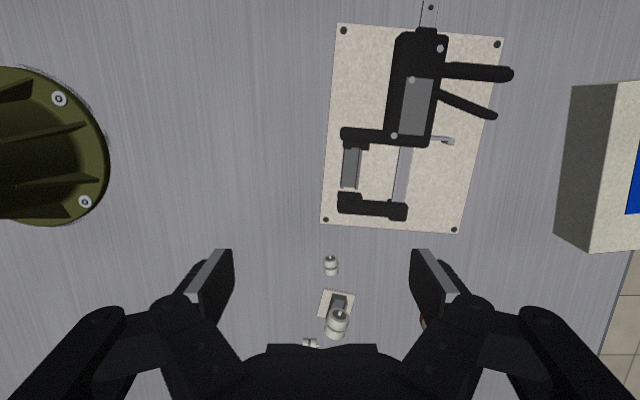

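The wrist view shows the clamp from above: board bolts at (343,30), (498,43), (326,219), (453,229), fixed jaw at about (365,137), sliding jaw at (372,207), cradle at (351,167), trigger tip at (492,115), tab at (445,140). The large cassette is at (338,323), partly seen, with its base-side details visible.

```bash
cat > m.py <<'E'
from h import *
c=dict(np.load('pics/w1.npz')); g=c['img'].max(2); P=cloud(c)
bolts=plane(c,[(343,30),(498,43),(326,219),(453,229)],.012)[:,:2]; print(bolts.round(4))
y1=bolts[1]-bolts[0];y2=bolts[3]-bolts[2];print('yaw',np.arctan2(y1[1],y1[0]),np.arctan2(y2[1],y2[0]))
for a,b in((0,2),(1,3)): d=bolts[a]-bolts[b]; print('yaw',-np.arctan2(d[0],d[1]))
# fixed jaw top edge (y=14,z=.066), housing left/right edges (z .072), bar edges
blk=g<75
top=[(u,np.where(blk[115:145,u])[0][0]+115) for u in range(346,386,2)]
w=plane(c,top,.066)[:,:2]; f=np.polyfit(w[:,0],w[:,1],1); print('jaw +y edge slope',f[0],'mid',w.mean(0))
L=[(np.where(blk[v,380:420])[0][0]+380,v) for v in range(50,120,4)]
w1=plane(c,L,.072)[:,:2]; f=np.polyfit(w1[:,1],w1[:,0],1); print('housing -x edge: yaw',-f[0],'mid',w1.mean(0))
bar=[]
for v in range(155,196,4):
    r=np.where(~blk[v,380:430]&(c['img'][v,380:430].astype(int).max(1)<185))[0]+380; bar.append((r.min(),v,r.max())); 
print(bar)
jl=[(np.where(blk[v,330:360])[0][0]+330,v) for v in range(130,139,2)]; print('jaw -x edge',plane(c,jl,.066)[:,:2].mean(0))
sl=[(u,np.where(blk[190:225,u])[0][[0,-1]]+190) for u in range(366,386,4)]; print(sl)
for i in(0,1): print('sl',i,plane(c,[(u,r[i]) for u,r in sl],.066)[:,:2].mean(0))
k=np.zeros_like(blk);k[115:148,340:390]=1; q=P[blk&k.astype(bool)]; print('jaw z',np.nanpercentile(q[:,2],[5,50,95]))
# cassette
k=(P[...,2]>.03)&(P[...,2]<.08)&(np.hypot(P[...,0]-.484,P[...,1]+.28)<.06); q=P[k]; print(len(q),q.mean(0),q.max(0),q.min(0))
E
python3 m.py
```

```text
[[ 0.4897  0.166 ]
 [ 0.7046  0.1485]
 [ 0.4663 -0.1129]
 [ 0.6775 -0.1316]]
yaw -0.08137080307865205 -0.08856747004502276
yaw -0.08376210627946641
yaw -0.09623196886865434
jaw +y edge slope -0.003041171941746008 mid [0.51741378 0.03878216]
housing -x edge: yaw -0.0906618176556594 mid [0.54455138 0.09297659]
[(np.int64(385), 155, np.int64(427)), (np.int64(384), 159, np.int64(423)), (np.int64(396), 163, np.int64(425)), (np.int64(380), 167, np.int64(429)), (np.int64(386), 171, np.int64(413)), (np.int64(380), 175, np.int64(428)), (np.int64(382), 179, np.int64(429)), (np.int64(382), 183, np.int64(423)), (np.int64(380), 187, np.int64(429)), (np.int64(382), 191, np.int64(424)), (np.int64(384), 195, np.int64(427))]
jaw -x edge [0.48458493 0.03121358]
[(366, array([200, 214])), (370, array([200, 214])), (374, array([201, 215])), (378, array([201, 215])), (382, array([201, 215]))]
sl 0 [ 0.53415659 -0.0629089 ]
sl 1 [ 0.53516194 -0.08433216]
jaw z [0.0431853  0.06461257 0.06870282]
676 [ 0.48330474 -0.28039626  0.05737273] [ 0.50474436 -0.25780746  0.07071964] [ 0.46223819 -0.30895869  0.03023791]
```

```bash
cat > m2.py <<'E'
from h import *
c=dict(np.load('pics/w1.npz')); P=cloud(c); yaw=-.088
ex=np.array([np.cos(yaw),np.sin(yaw)]);ey=np.array([-ex[1],ex[0]])
Q=np.dstack([P[...,:2]@ex,P[...,:2]@ey,P[...,2]])*1000
def band(n,z0,z1,x0,x1,y0,y1):
    k=(Q[...,2]>z0)&(Q[...,2]<z1)&(Q[...,0]>x0)&(Q[...,0]<x1)&(Q[...,1]>y0)&(Q[...,1]<y1); q=Q[k]
    print(n,len(q),'x',np.percentile(q[:,0],[1,5,50,95,99]).round(1),'y',np.percentile(q[:,1],[1,5,50,95,99]).round(1),'z',np.median(q[:,2]).round(1))
X,Y=575,69
band('housing top',69,80,X-60,X+50,Y-30,Y+160)
band('fixed jaw',62.5,69,X-110,X-45,Y-40,Y+40)
band('sliding jaw',62,70,X-110,X+30,Y-130,Y-50)
band('bar',47,58,X-20,X+20,Y-70,Y-20)
band('cradle',28,38,X-110,X-50,Y-75,Y-20)
band('tab',50,68,X+32,X+70,Y-15,Y+30)
band('grip+trig',50,68,X+100,X+140,Y+20,Y+140)
u,v=np.mgrid[0:1,0:1]
# cassette axis: rows of points by height
for w,n in((c,'w'),(dict(np.load('pics/side0.npz')),'s'),(dict(np.load('pics/scene0.npz')),'sc')):
    p=cloud(w); k=(p[...,2]>.058)&(p[...,2]<.075)&(np.hypot(p[...,0]-.484,p[...,1]+.28)<.05); q=p[k]*1000
    xy=q[:,:2]; m=xy.mean(0); print(n,len(q),m.round(1),q[:,2].max().round(1),'y range',np.percentile(xy[:,1],[2,98]).round(1),'x',np.percentile(xy[:,0],[2,98]).round(1))
    d=np.linalg.svd(xy-m)[2][0]; print('dir',d.round(3))
s=dict(np.load('pics/side0.npz')); I=s['img'].astype(int); x0,y0=285,300
m=((I[300:345,280:330].min(2)>125)&(I[300:345,280:330].max(2)-I[300:345,280:330].min(2)<20)).astype(np.uint8)
print('plate',[plane(s,[q],.008)[0,:2].round(3).tolist() for q in((288,337),(322,337),(321,309),(290,309))])
E
python3 m2.py
```

```text
housing top 4964 x [542.5 544.8 569.7 595.  597.8] y [ 67.5  73.7 138.3 195.4 200.5] z 71.5
fixed jaw 547 x [482.4 484.9 505.6 526.7 529.3] y [54.9 57.1 71.3 80.2 81. ] z 64.9
sliding jaw 945 x [487.9 491.  538.7 583.2 586.6] y [-42.9 -40.  -30.1 -18.4 -14.1] z 65.5
bar 475 x [566.1 566.4 574.9 584.1 584.8] y [-0.3  1.8 24.7 46.6 48.5] z 52.5
cradle 222 x [490.8 490.9 512.6 516.2 516.7] y [-5.6 -3.4 22.6 46.8 48.3] z 33.3
tab 110 x [607.7 609.1 625.8 633.8 634.6] y [71.1 72.1 77.3 79.9 79.9] z 62.0
grip+trig 248 x [675.1 675.6 681.1 690.5 692.1] y [109.3 110.9 162.7 173.2 174.5] z 61.7
w 400 [ 482.7 -285.5] 70.7 y range [-305.4 -268.8] x [467.2 500.3]
dir [-0.331 -0.944]
s 398 [ 483.  -290.3] 70.4 y range [-307.5 -270. ] x [466.3 499.9]
dir [-0.269 -0.963]
sc 91 [ 488.1 -284.5] 70.3 y range [-304.6 -264.8] x [472.7 502.2]
dir [0.125 0.992]
plate [[0.451, -0.31], [0.507, -0.322], [0.518, -0.267], [0.463, -0.255]]
```

Press pose: origin at world (0.579, 0.018), yaw -0.088, cradle at world (0.503, -0.024). The cassette is at (0.484, -0.288) with yaw about -0.21. I'll hover over it next.

Emit:
servo_tool(
  series=[
    [[0, 0, 0, -36, 3.3, 20, 85], [0, 0, 0, -36, 3.3, 20, 85], [0, 0, 0, -36, 3.3, 20, 85], [0, 0, 0, -36, 3.3, 20, 85], [0, 0, 0, -36, 3.3, 20, 85], [0, 0, 0, -36, 3.3, 20, 85], [0, 0, 0, -36, 3.3, 30, 85], [0, 0, 0, -36, 3.3, 30, 85], [0, 0, 0.1, 0, 0, 0, 85], [0, 0, 0.1, 0, 0, 0, 85], [0, 0, 0, 0, 0, 0, 85]],
  ],
)

```text
clock: 3.65
ee_pos: [0.485, -0.2867, 0.18]
tool_rot: [-2.436, -1.983, 0.0]
force: [-0.4, 0.8, 0.7]
opening: 0.996
gripper_force: 0.0
```

```bash
cat > m3.py <<'E'
from h import *
s,M=st(); c=cam('wrist'); save(c['img'],'w2.png'); P=cloud(c)
k=(P[...,2]>.055)&(P[...,2]<.08)&(np.hypot(P[...,0]-.484,P[...,1]+.288)<.045); q=P[k]*1000
# crest line: cylinder r18.5 axis z 50 -> fit x offset of points vs axis
xy=q[:,:2]
from scipy.optimize import least_squares
def f(p):
    a,x0,y=p[0],p[1],0; d=(xy[:,0]-x0)*np.cos(a)+(xy[:,1]+288)*np.sin(a); return np.hypot(d,q[:,2]-p[2])-18.5
r=least_squares(f,[-.2,484,50],loss='soft_l1'); a=r.x[0]; print(len(q),r.x,np.abs(r.fun).mean())
t=-(xy[:,0]-r.x[1])*np.sin(a)+(xy[:,1]+288)*np.cos(a); print('axial',np.percentile(t,[1,5,50,95,99]))
E
python3 m3.py
```

```text
t 3.65 pos [ 0.485  -0.2867  0.18  ] x [0.203 0.979 0.   ] y [ 0.979 -0.203 -0.001] F [-0.4  0.8  0.7] op 85.0 gf 0.0 j [-0.6   0.4   1.57  0.    1.17 -0.39]
1862 [-2.33997716e-01  4.83291723e+02  4.90866663e+01] 0.9829634886564221
axial [-18.11228379 -16.36007372   2.06976231  17.40716232  17.91231053]
```

View pics/w2.png

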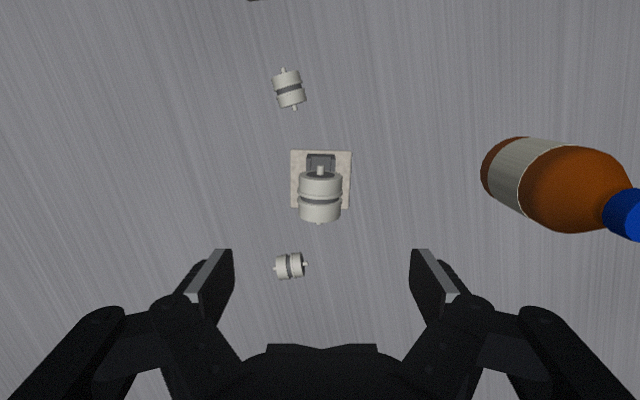

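The wrist view shows the cassette at (320,196), open gap visible, aligned with the tool to about 0.015 rad. I'll descend and grip.

Emit:
servo_tool(
  series=[
    [[0, 0, 0.015, -1.6, -1.4, 24, 75], [0, 0, 0, 0, 0, 30, 70], [0, 0, 0, 0, 0, 30, 65], [0, 0, 0, 0, 0, 25, 65], [0, 0, 0, 0, 0, 15, 65], [0, 0, 0, 0, 0, 0, 65], [0, 0, 0, 0, 0, 0, 34], [0, 0, 0, 0, 0, 0, 34], [0, 0, 0, 0, 0, 0, 34], [0, 0, 0, 0, 0, 0, 34], [0, 0, 0, 0, 0, 0, 34], [0, 0, 0, 0, 0, 0, 34]],
  ],
)

```text
clock: 4.9
ee_pos: [0.483, -0.2895, 0.058]
tool_rot: [2.45, 1.965, -0.0]
force: [-7.2, 1.6, 8.2]
opening: 0.413
gripper_force: 58.8
```

Emit:
servo_tool(
  series=[
    [[0, 0, 0, 0, 0, -10, 34], [0, 0, 0, 0, 0, -30, 34], [0, 0, 0, 0, 0, -40, 34], [0, 0, 0, 37.5, -5.5, 0, 34], [0, 0, 0, 37.5, -5.5, 0, 34], [0, 0, 0, 37.5, -5.5, 0, 34], [0, 0, 0, 37.5, -5.5, 0, 34], [0, 0, 0, 37.5, -5.5, 0, 34], [0, 0, 0, 37.5, -5.5, 0, 34], [0, 0, 0, 37.5, -5.5, 0, 34], [0, 0, -0.13, 0, 0, 0, 34], [0, 0, 0, 0, 0, 0, 34], [0, 0, 0, 0, 0, 0, 34]],
  ],
)

```text
clock: 6.2
ee_pos: [0.5027, -0.025, 0.1371]
tool_rot: [2.321, 2.116, 0.001]
force: [-0.6, -0.2, -1.0]
opening: 0.414
gripper_force: 59.6
```

```bash
python3 - <<'E'
from h import *
st(); c=cam('wrist'); save(np.hstack([c['img'][200:400,200:440]]*1),'x.png')
save(cv2.resize(c['img'][100:400,170:480],None,fx=1.9,fy=1.9),'w3.png')
E
```

```text
t 6.2 pos [ 0.5027 -0.025   0.1371] x [ 0.092  0.996 -0.   ] y [ 0.996 -0.092  0.001] F [-0.6 -0.2 -1. ] op 35.4 gf 59.6 j [-0.12  0.33  1.78 -0.    1.03 -0.03]
```

View pics/w3.png

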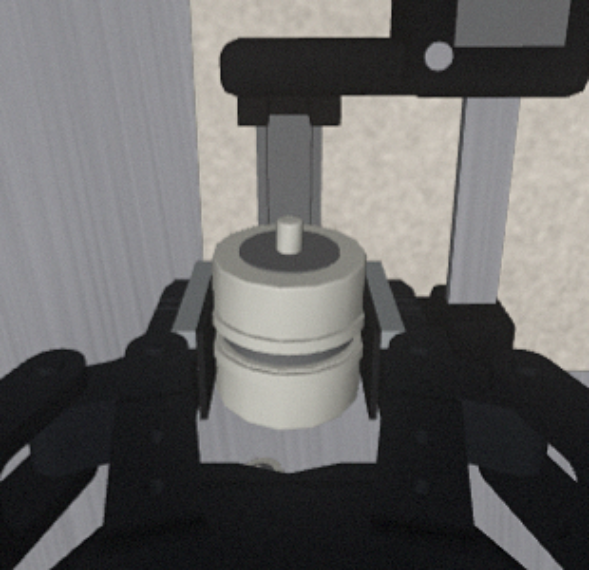

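The cassette is held level with its gap visible, and the port lines up with the fixed jaw's slot. Lowering it now.

Emit:
servo_tool(
  series=[
    [[0, 0, 0, 0, 0, 35, 34], [0, 0, 0, 0, 0, 30, 34], [0, 0, 0, 0, 0, 8, 34], [0, 0, 0, 0, 0, 4, 34], [0, 0, 0, 0, 0, 2, 34], [0, 0, 0, 0, 0, 0, 34], [0, 0, 0, 0, 0, 0, 34]],
  ],
)

```text
clock: 6.95
ee_pos: [0.503, -0.0248, 0.0583]
tool_rot: [2.317, 2.119, 0.002]
force: [0.1, -0.7, 0.1]
opening: 0.414
gripper_force: 59.7
```

Emit:
servo_tool(
  series=[
    [[0, 0, 0, 0, 0, 0, 40], [0, 0, 0, 0, 0, 0, 45], [0, 0, 0, 0, 0, 0, 60], [0, 0, 0, 0, 0, 0, 60], [0, 0, 0, 0, 0, 0, 60], [0, 0, 0, 0, 0, 0, 60], [0, 0, 0, 0, 0, -15, 60], [0, 0, 0, 0, 0, -35, 60], [0, 0, 0, 0, 0, -40, 60], [0, 0, 0, 0, 0, 0, 60]],
  ],
)

```text
clock: 7.95
ee_pos: [0.5044, -0.0249, 0.152]
tool_rot: [2.314, 2.116, 0.008]
force: [0.2, -0.2, -0.5]
opening: 0.701
gripper_force: 0.0
```

```bash
cat >> h.py <<'E'
yaw=-.088; EX=np.array([np.cos(yaw),np.sin(yaw)]);EY=np.array([-EX[1],EX[0]]); O=.5755*EX+.0685*EY
def toP(p): d=np.asarray(p)[...,:2]-O; return np.stack([d@EX,d@EY,np.asarray(p)[...,2]],-1)*1000
def go(x,y,z):  # shift (tool mm) from here to press x,y,z mm
    s,M=st(); t=np.r_[O+EX*x/1e3+EY*y/1e3,z/1e3]; print('press now',toP(s['ee_pos']).round(1),'shift',(M.T@(t-s['ee_pos'])*1000).round(1),'yaw',np.arctan2(-M[0,0],M[1,0]).round(3),'Fy',(s['force'][:2]@EY).round(2))
E
python3 - <<'E'
from h import *
go(60,32,140)
c=cam('wrist'); q=toP(cloud(c)); k=(q[...,2]>55)&(q[...,2]<75)&(abs(q[...,0]+72)<19)&(q[...,1]>-72)&(q[...,1]<-22); w=q[k]
h=w[w[:,2]>66]; print(len(w),'top',h.mean(0).round(1),np.percentile(w[:,1],[1,99]).round(1),w[:,2].max().round(1),np.linalg.svd(h[:,:2]-h[:,:2].mean(0))[2][0])
save(c['img'],'w4.png')
E
```

```text
t 7.95 pos [ 0.5044 -0.0249  0.152 ] x [ 0.089  0.996 -0.   ] y [ 0.996 -0.089  0.008] F [ 0.2 -0.2 -0.5] op 59.9 gf 0.0 j [-0.12  0.31  1.76  0.    1.06 -0.03]
press now [-70.9 -49.  152. ] shift [ 81.1 130.7  13. ] yaw -0.089 Fy -0.17
2347 top [-71.8 -47.3  67.4] [-65.7 -29.5] 69.9 [-3.86458121e-05 -9.99999999e-01]
```

View pics/w4.png

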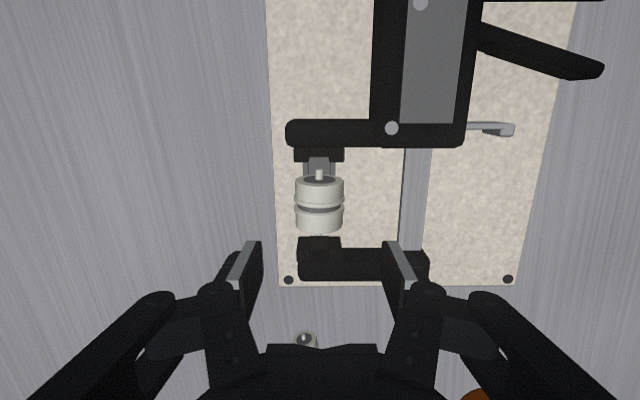

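The cassette lies in the cradle at press (-72, -47.5), top at 69 mm, still open and free. Next I'll close the fingers and go in front of the trigger.

Emit:
servo_tool(
  series=[
    [[0, 0, 0, 25.7, 32.7, 0, 0], [0, 0, 0, 25.7, 32.7, 0, 0], [0, 0, 0, 25.7, 32.7, 0, 0], [0, 0, 0, 0, 32.7, 0, 0], [0, 0, 0, 0, 0, 12, 0], [0, 0, 0, 0, 0, 25, 0], [0, 0, 0, 0, 0, 0, 0], [0, 0, 0, 0, 0, 0, 0]],
  ],
)

```text
clock: 8.8
ee_pos: [0.6389, 0.0403, 0.1097]
tool_rot: [-2.317, -2.119, 0.002]
force: [-0.5, 0.1, 1.3]
opening: 0.005
gripper_force: 0.0
```

```bash
python3 - <<'E'
from h import *
go(60,28,65)
c=cam('wrist'); save(c['img'],'w5.png')
q=toP(cloud(c)); 
k=(q[...,2]>52)&(q[...,2]<67)&(q[...,0]>60)&(q[...,0]<100)&(q[...,1]>10)&(q[...,1]<80);w=q[k]
for x in(64,74,84,94):
    v=w[abs(w[:,0]-x)<3]; print(x,len(v),np.percentile(v[:,1],[2,50,98]).round(1) if len(v) else '')
E
```

```text
t 8.8 pos [0.6389 0.0403 0.1097] x [ 0.089  0.996 -0.   ] y [ 0.996 -0.089 -0.002] F [-0.5  0.1  1.3] op 0.4 gf 0.0 j [0.01 0.64 1.38 0.   1.12 0.1 ]
press now [ 57.4  27.8 109.7] shift [ 0.2  2.7 44.6] yaw -0.089 Fy 0.02
64 242 [51.3 58.9 63.5]
74 231 [48.4 56.  60.9]
84 231 [45.3 53.2 57.8]
94 233 [42.7 50.3 55. ]
```

View pics/w5.png

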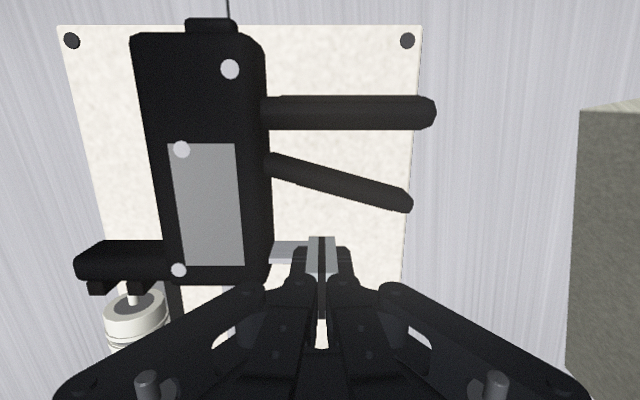

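The fingers are closed, seen at (320,260) beside the tab end at (290,250), and the trigger front face is where expected (y≈48 at x=74). I'll descend and make the first, free stroke.

Emit:
servo_tool(
  series=[
    [[0, 0, 0, 0, 4.5, 20, 0], [0, 0, 0, 0, 0, 25, 0], [0, 0, 0, 0, 0, 0, 0], [0, 0, 0, 3, 0, 0, 0], [0, 0, 0, 3, 0, 0, 0], [0, 0, 0, 3, 0, 0, 0], [0, 0, 0, 3, 0, 0, 0], [0, 0, 0, 0, 0, 0, 0]],
  ],
)

```text
clock: 9.65
ee_pos: [0.6454, 0.0523, 0.066]
tool_rot: [2.317, 2.12, 0.001]
force: [-0.3, -2.1, 2.7]
opening: 0.004
gripper_force: 1.2
```

Emit:
servo_tool(
  series=[
    [[0, 0, 0, 2, 0, 0, 0], [0, 0, 0, 2, 0, 0, 0], [0, 0, 0, 2, 0, 0, 0], [0, 0, 0, 2, 0, 0, 0], [0, 0, 0, 0, 0, 0, 0]],
  ],
)

```text
clock: 10.15
ee_pos: [0.6462, 0.0596, 0.0655]
tool_rot: [2.318, 2.119, 0.0]
force: [2.2, -6.7, 2.4]
opening: -0.004
gripper_force: 2.7
```

```bash
cat > j.py <<'E'
from h import *
go(62,28,65)
c=cam('side'); q=toP(cloud(c)); b=c['img'].max(2)<80
k=(q[...,2]>59)&(q[...,2]<70)&(q[...,0]>-92)&(q[...,0]<-20)&(q[...,1]<-25)&(q[...,1]>-125)&b; w=q[k]
w=w[abs(w[:,2]-65)<4]
for a,e in((-92,-55),(-50,-20)):
    v=w[(w[:,0]>a)&(w[:,0]<e)]; print('slide jaw',a,len(v),np.percentile(v[:,1],[2,50,98]).round(1) if len(v) else '')
E
python3 j.py
```

```text
t 10.15 pos [0.6462 0.0596 0.0655] x [ 0.089  0.996 -0.001] y [ 0.996 -0.089  0.001] F [ 2.2 -6.7  2.4] op -0.4 gf 2.7 j [ 0.04  0.72  1.37 -0.    1.05  0.13]
press now [63.  47.6 65.5] shift [-19.6  -0.9   0.5] yaw -0.089 Fy -6.48
slide jaw -92 114 [-106.1  -98.6  -80.8]
slide jaw -50 76 [-106.4 -101.9  -93.1]
```

Emit:
servo_tool(
  series=[
    [[0, 0, 0, 3, 0, 0, 0], [0, 0, 0, 3, 0, 0, 0], [0, 0, 0, 3, 0, 0, 0], [0, 0, 0, 3, 0, 0, 0], [0, 0, 0, 2, 0, 0, 0], [0, 0, 0, 0, 0, 0, 0]],
  ],
)

```text
clock: 10.8
ee_pos: [0.6477, 0.0734, 0.0656]
tool_rot: [2.317, 2.119, 0.001]
force: [3.5, -7.8, 1.5]
opening: 0.001
gripper_force: 3.4
```

```bash
python3 j.py
```

```text
t 10.8 pos [0.6477 0.0734 0.0656] x [ 0.089  0.996 -0.001] y [ 0.996 -0.089  0.002] F [ 3.5 -7.8  1.5] op 0.1 gf 3.4 j [ 0.06  0.72  1.36 -0.    1.06  0.15]
press now [63.2 61.5 65.6] shift [-33.5  -1.2   0.6] yaw -0.089 Fy -7.44
slide jaw -92 111 [-99.  -90.8 -73.3]
slide jaw -50 71 [-98.9 -93.8 -87. ]
```

Emit:
servo_tool(
  series=[
    [[0, 0, 0, -8, 0, 0, 0], [0, 0, 0, -9, 0, 0, 0], [0, 0, 0, -9, 0, 0, 0], [0, 0, 0, 0, 0, 0, 0], [0, 0, 0, 0, 0, 0, 0]],
  ],
)

```text
clock: 11.35
ee_pos: [0.6448, 0.0479, 0.0653]
tool_rot: [-2.319, -2.12, -0.0]
force: [0.7, 0.2, 0.3]
opening: 0.001
gripper_force: 0.0
```

Emit:
servo_tool(
  series=[
    [[0, 0, 0, 4, 0, 0, 0], [0, 0, 0, 4, 0, 0, 0], [0, 0, 0, 4, 0, 0, 0], [0, 0, 0, 4, 0, 0, 0], [0, 0, 0, 4, 0, 0, 0], [0, 0, 0, 4, 0, 0, 0], [0, 0, 0, 2, 0, 0, 0], [0, 0, 0, 0, 0, 0, 0]],
  ],
)

```text
clock: 12.15
ee_pos: [0.6478, 0.0738, 0.0658]
tool_rot: [2.316, 2.119, 0.001]
force: [4.1, -8.5, 1.6]
opening: -0.0
gripper_force: 3.6
```

```bash
python3 j.py
```

```text
t 12.15 pos [0.6478 0.0738 0.0658] x [ 0.089  0.996 -0.001] y [ 0.996 -0.089  0.002] F [ 4.1 -8.5  1.6] op -0.0 gf 3.6 j [ 0.06  0.72  1.36 -0.    1.06  0.15]
press now [63.3 61.9 65.8] shift [-33.9  -1.3   0.8] yaw -0.089 Fy -8.09
slide jaw -92 104 [-88.8 -81.6 -65.7]
slide jaw -50 72 [-89.8 -84.5 -76.3]
```

Emit:
servo_tool(
  series=[
    [[0, 0, 0, -8, 0, 0, 0], [0, 0, 0, -9, 0, 0, 0], [0, 0, 0, -9, 0, 0, 0], [0, 0, 0, 0, 0, 0, 0], [0, 0, 0, 0, 0, 0, 0]],
  ],
)

```text
clock: 12.7
ee_pos: [0.6448, 0.0479, 0.0653]
tool_rot: [-2.319, -2.12, -0.0]
force: [-0.4, -0.0, -0.5]
opening: -0.0
gripper_force: 0.0
```

Emit:
servo_tool(
  series=[
    [[0, 0, 0, 4, 0, 0, 0], [0, 0, 0, 4, 0, 0, 0], [0, 0, 0, 4, 0, 0, 0], [0, 0, 0, 2, 0, 0, 0], [0, 0, 0, 2, 0, 0, 0], [0, 0, 0, 2, 0, 0, 0], [0, 0, 0, 0, 0, 0, 0]],
  ],
)

```text
clock: 13.4
ee_pos: [0.6469, 0.0658, 0.0656]
tool_rot: [2.316, 2.119, 0.001]
force: [2.3, -8.2, 2.1]
opening: 0.006
gripper_force: 3.4
```

Emit:
servo_tool(
  series=[
    [[0, 0, 0, 2, 0, 0, 0], [0, 0, 0, 2, 0, 0, 0], [0, 0, 0, 0, 0, 0, 0]],
  ],
)

```text
clock: 13.7
ee_pos: [0.6474, 0.0696, 0.0657]
tool_rot: [2.316, 2.119, 0.001]
force: [3.7, -7.7, 1.1]
opening: -0.002
gripper_force: 3.8
```

Emit:
servo_tool(
  series=[
    [[0, 0, 0, 2, 0, 0, 0], [0, 0, 0, 2, 0, 0, 0], [0, 0, 0, 0, 0, 0, 0]],
  ],
)

```text
clock: 14.0
ee_pos: [0.6479, 0.0736, 0.0658]
tool_rot: [2.316, 2.119, 0.001]
force: [4.0, -9.0, 2.1]
opening: 0.003
gripper_force: 3.9
```

```bash
python3 j.py
```

```text
t 14.0 pos [0.6479 0.0736 0.0658] x [ 0.089  0.996 -0.001] y [ 0.996 -0.089  0.002] F [ 4.  -9.   2.1] op 0.3 gf 3.9 j [ 0.06  0.72  1.36 -0.    1.06  0.15]
press now [63.4 61.8 65.8] shift [-33.8  -1.4   0.9] yaw -0.089 Fy -8.6
slide jaw -92 107 [-80.6 -72.2 -55.8]
slide jaw -50 71 [-80.5 -75.3 -67.8]
```

Emit:
servo_tool(
  series=[
    [[0, 0, 0, -8, 0, 0, 0], [0, 0, 0, -9, 0, 0, 0], [0, 0, 0, -9, 0, 0, 0], [0, 0, 0, 0, 0, 0, 0], [0, 0, 0, 0, 0, 0, 0]],
  ],
)

```text
clock: 14.55
ee_pos: [0.6448, 0.048, 0.0653]
tool_rot: [-2.318, -2.12, -0.0]
force: [0.4, -0.3, -0.5]
opening: -0.003
gripper_force: 0.0
```

Emit:
servo_tool(
  series=[
    [[0, 0, 0, 2, 0, 0, 0], [0, 0, 0, 2, 0, 0, 0], [0, 0, 0, 1, 0, 0, 0], [0, 0, 0, 1, 0, 0, 0], [0, 0, 0, 0, 0, 0, 0]],
  ],
)

```text
clock: 15.05
ee_pos: [0.6454, 0.0539, 0.0653]
tool_rot: [2.318, 2.12, -0.0]
force: [2.1, -5.2, -0.6]
opening: -0.001
gripper_force: 2.0
```

Emit:
servo_tool(
  series=[
    [[0, 0, 0, 1, 0, 0, 0], [0, 0, 0, 1, 0, 0, 0], [0, 0, 0, 0, 0, 0, 0]],
  ],
)

```text
clock: 15.35
ee_pos: [0.6457, 0.0556, 0.0654]
tool_rot: [2.318, 2.12, -0.0]
force: [0.6, -5.4, 0.4]
opening: -0.002
gripper_force: 2.6
```

Emit:
servo_tool(
  series=[
    [[0, 0, 0, 1, 0, 0, 0], [0, 0, 0, 1, 0, 0, 0], [0, 0, 0, 0, 0, 0, 0]],
  ],
)

```text
clock: 15.65
ee_pos: [0.6459, 0.0575, 0.0655]
tool_rot: [2.318, 2.119, 0.0]
force: [2.8, -7.0, -0.3]
opening: 0.003
gripper_force: 3.1
```

```bash
python3 j.py
```

```text
t 15.65 pos [0.6459 0.0575 0.0655] x [ 0.089  0.996 -0.001] y [ 0.996 -0.089  0.001] F [ 2.8 -7.  -0.3] op 0.2 gf 3.1 j [ 0.03  0.72  1.37 -0.    1.05  0.12]
press now [62.9 45.5 65.5] shift [-17.5  -0.9   0.5] yaw -0.089 Fy -6.7
slide jaw -92 103 [-79.  -71.3 -55.4]
slide jaw -50 69 [-79.2 -74.1 -65.6]
```

Emit:
servo_tool(
  series=[
    [[0, 0, 0, 1, 0, 0, 0], [0, 0, 0, 1, 0, 0, 0], [0, 0, 0, 0, 0, 0, 0]],
  ],
)

```text
clock: 16.0
ee_pos: [0.6462, 0.0594, 0.0655]
tool_rot: [2.317, 2.119, 0.0]
force: [3.0, -8.2, 0.8]
opening: -0.0
gripper_force: 3.4
```

Emit:
servo_tool(
  series=[
    [[0, 0, 0, 1, 0, 0, 0], [0, 0, 0, 1, 0, 0, 0], [0, 0, 0, 0, 0, 0, 0]],
  ],
)

```text
clock: 16.3
ee_pos: [0.6465, 0.0609, 0.0656]
tool_rot: [2.317, 2.118, 0.0]
force: [4.0, -10.9, -0.0]
opening: 0.004
gripper_force: 4.6
```

Emit:
servo_tool(
  series=[
    [[0, 0, 0, 1, 0, 0, 0], [0, 0, 0, 0, 0, 0, 0]],
  ],
)

```text
clock: 16.5
ee_pos: [0.6467, 0.0618, 0.0656]
tool_rot: [2.317, 2.118, 0.0]
force: [3.5, -11.2, 0.7]
opening: 0.0
gripper_force: 4.9
```

Emit:
servo_tool(
  series=[
    [[0, 0, 0, 1, 0, 0, 0], [0, 0, 0, 0, 0, 0, 0]],
  ],
)

```text
clock: 16.7
ee_pos: [0.6468, 0.0627, 0.0657]
tool_rot: [2.317, 2.118, 0.0]
force: [4.6, -11.1, 0.1]
opening: -0.002
gripper_force: 5.2
```

Emit:
servo_tool(
  series=[
    [[0, 0, 0, 1, 0, 0, 0], [0, 0, 0, 1, 0, 0, 0], [0, 0, 0, 0, 0, 0, 0]],
  ],
)

```text
clock: 17.0
ee_pos: [0.6471, 0.0647, 0.0657]
tool_rot: [2.317, 2.118, 0.001]
force: [4.9, -11.9, 1.3]
opening: -0.003
gripper_force: 5.3
```

Emit:
servo_tool(
  series=[
    [[0, 0, 0, 1, 0, 0, 0], [0, 0, 0, 1, 0, 0, 0], [0, 0, 0, 0, 0, 0, 0]],
  ],
)

```text
clock: 17.3
ee_pos: [0.6473, 0.0666, 0.0658]
tool_rot: [2.317, 2.118, 0.001]
force: [4.7, -12.1, -0.0]
opening: 0.003
gripper_force: 5.4
```

Emit:
servo_tool(
  series=[
    [[0, 0, 0, 1, 0, 0, 0], [0, 0, 0, 0, 0, 0, 0]],
  ],
)

```text
clock: 17.5
ee_pos: [0.6475, 0.0676, 0.0658]
tool_rot: [2.317, 2.118, 0.001]
force: [5.7, -12.9, 1.3]
opening: 0.002
gripper_force: 5.6
```

Emit:
servo_tool(
  series=[
    [[0, 0, 0, 1, 0, 0, 0], [0, 0, 0, 0, 0, 0, 0]],
  ],
)

```text
clock: 17.7
ee_pos: [0.6476, 0.0685, 0.0658]
tool_rot: [2.317, 2.118, 0.001]
force: [5.2, -12.5, 1.7]
opening: -0.002
gripper_force: 5.7
```

```bash
python3 j.py
```

```text
t 17.7 pos [0.6476 0.0685 0.0658] x [ 0.09   0.996 -0.001] y [ 0.996 -0.09   0.002] F [  5.2 -12.5   1.7] op -0.2 gf 5.7 j [ 0.05  0.72  1.36 -0.    1.06  0.14]
press now [63.5 56.7 65.8] shift [-28.7  -1.5   0.9] yaw -0.09 Fy -12.02
slide jaw -92 103 [-73.4 -65.3 -48.6]
slide jaw -50 72 [-74.1 -69.4 -61.5]
```

Emit:
servo_tool(
  series=[
    [[0, 0, 0, 0.5, 0, 0, 0], [0, 0, 0, 0, 0, 0, 0]],
  ],
)

```text
clock: 17.95
ee_pos: [0.6477, 0.0689, 0.0659]
tool_rot: [2.317, 2.117, 0.001]
force: [6.1, -13.0, 0.9]
opening: 0.002
gripper_force: 6.0
```

Emit:
servo_tool(
  series=[
    [[0, 0, 0, 0.5, 0, 0, 0], [0, 0, 0, 0, 0, 0, 0]],
  ],
)

```text
clock: 18.15
ee_pos: [0.6477, 0.0693, 0.0659]
tool_rot: [2.317, 2.117, 0.001]
force: [5.9, -13.9, 1.4]
opening: 0.004
gripper_force: 6.5
```

Emit:
servo_tool(
  series=[
    [[0, 0, 0, 0.5, 0, 0, 0], [0, 0, 0, 0, 0, 0, 0]],
  ],
)

```text
clock: 18.35
ee_pos: [0.6478, 0.0696, 0.0658]
tool_rot: [2.317, 2.117, 0.001]
force: [6.4, -15.3, 0.4]
opening: 0.002
gripper_force: 7.0
```

Emit:
servo_tool(
  series=[
    [[0, 0, 0, 0.5, 0, 0, 0], [0, 0, 0, 0, 0, 0, 0]],
  ],
)

```text
clock: 18.55
ee_pos: [0.6479, 0.0699, 0.0659]
tool_rot: [2.317, 2.117, 0.001]
force: [5.9, -16.2, 1.4]
opening: 0.001
gripper_force: 7.6
```

Emit:
servo_tool(
  series=[
    [[0, 0, 0, 0.4, 0, 0, 0], [0, 0, 0, 0, 0, 0, 0], [0, 0, 0, 0, 0, 0, 0]],
  ],
)

```text
clock: 18.85
ee_pos: [0.648, 0.0702, 0.0659]
tool_rot: [2.317, 2.117, 0.0]
force: [6.7, -17.5, 0.4]
opening: 0.001
gripper_force: 8.0
```

Emit:
servo_tool(
  series=[
    [[0, 0, 0, -10, 0, 0, 0], [0, 0, 0, -13, 0, 0, 0], [0, 0, 0, -8, 0, 0, 0], [0, 0, 0, 0, 0, -35, 0], [0, 0, 0, -40, 0, -35, 0], [0, 0, 0, -30, -42, -20, 0], [0, 0, 0, -20, -42, 0, 0], [0, 0, 0, 0, -42, 0, 0], [0, 0, 0, 0, 0, 0, 0], [0, 0, 0, 0, 0, 0, 0]],
  ],
)

```text
clock: 19.85
ee_pos: [0.5151, -0.0322, 0.1519]
tool_rot: [2.318, 2.12, 0.001]
force: [0.0, -0.8, 0.7]
opening: -0.003
gripper_force: 0.0
```

```bash
python3 j.py; python3 - <<'E'
from h import *
go(45,-20,65)
c=cam('wrist'); p=proj(c,[np.r_[O+EX*-.072+EY*-.03,.065]])[0]; print(p)
u,v=int(np.clip(p[0],75,565)),int(np.clip(p[1],60,340)); save(cv2.resize(c['img'][v-60:v+60,u-75:u+75],None,fx=5,fy=5,interpolation=cv2.INTER_CUBIC),'w6.png')
E
```

```text
t 19.85 pos [ 0.5151 -0.0322  0.1519] x [0.089 0.996 0.   ] y [ 0.996 -0.089  0.001] F [ 0.  -0.8  0.7] op -0.3 gf 0.0 j [-0.13  0.34  1.73  0.    1.07 -0.04]
press now [-59.6 -55.3 151.9] shift [ 83.4 121.4  87.1] yaw -0.089 Fy -0.84
slide jaw -92 106 [-74.6 -65.6 -49.3]
slide jaw -50 76 [-75.1 -69.6 -61.2]
t 19.9 pos [ 0.5158 -0.0321  0.1518] x [0.089 0.996 0.   ] y [ 0.996 -0.089  0.001] F [0.2 0.5 0.3] op 0.1 gf 0.0 j [-0.13  0.34  1.73  0.    1.07 -0.04]
press now [-58.8 -55.2 151.8] shift [ 35.3 103.7  87. ] yaw -0.089 Fy 0.52
[301.80938661 176.70204307]
```

View pics/w6.png

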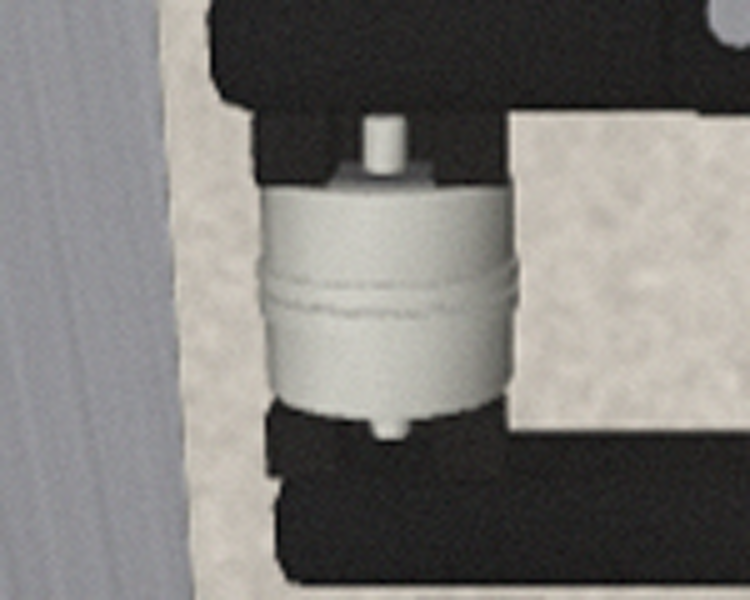

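The crop shows both halves touching with no dark gap at the seam (390,300), so the cassette is shut. Next is the release tab.

Emit:
servo_tool(
  series=[
    [[0, 0, 0, 13, 35, 0, 0], [0, 0, 0, 13, 35, 0, 0], [0, 0, 0, 12, 36, 0, 0], [0, 0, 0, 0, 0, 30, 0], [0, 0, 0, 0, 0, 30, 0], [0, 0, 0, 0, 0, 27, 0], [0, 0, 0, 0, 0, 0, 0], [0, 0, 0, 4, 0, 0, 0], [0, 0, 0, 4, 0, 0, 0], [0, 0, 0, 2, 0, 0, 0], [0, 0, 0, 2, 0, 0, 0], [0, 0, 0, 0, 0, 0, 0]],
  ],
)

```text
clock: 21.15
ee_pos: [0.6256, 0.0085, 0.0651]
tool_rot: [2.317, 2.12, 0.001]
force: [0.6, -1.6, 1.2]
opening: -0.001
gripper_force: 0.8
```

```bash
python3 j.py
```

```text
t 21.15 pos [0.6256 0.0085 0.0651] x [ 0.089  0.996 -0.   ] y [ 0.996 -0.089  0.001] F [ 0.6 -1.6  1.2] op -0.1 gf 0.8 j [-0.04  0.67  1.45 -0.    1.02  0.04]
press now [46.9 -5.1 65.1] shift [33.1 15.1  0.1] yaw -0.089 Fy -1.58
slide jaw -92 105 [-109.6 -102.6  -86.3]
slide jaw -50 78 [-109.7 -105.2  -97. ]
```

Emit:
servo_tool(
  series=[
    [[0, 0, 0, 2, 0, 0, 0], [0, 0, 0, 2, 0, 0, 0], [0, 0, 0, 0, 0, 0, 0], [0, 0, 0, 0, 0, 0, 0], [0, 0, 0, 0, 0, 0, 0], [0, 0, 0, 0, 0, 0, 0], [0, 0, 0, 0, 0, 0, 0], [0, 0, 0, 0, 0, 0, 0], [0, 0, 0, 0, 0, 0, 0], [0, 0, 0, 0, 0, 0, 0], [0, 0, 0, -8, 0, 0, 0], [0, 0, 0, -10, 0, 0, 0], [0, 0, 0, 0, 0, -30, 0], [0, 0, 0, 0, 0, -40, 0], [0, 0, 0, -20, -30, -30, 0], [0, 0, 0, -20, -40, 0, 0], [0, 0, 0, 0, -40, 0, 0], [0, 0, 0, 0, 0, 0, 0], [0, 0, 0, 0, 0, 0, 0]],
  ],
)

```text
clock: 23.1
ee_pos: [0.5107, -0.0362, 0.1647]
tool_rot: [2.318, 2.119, 0.001]
force: [0.0, -0.5, -0.7]
opening: -0.0
gripper_force: 0.0
```

```bash
python3 j.py; python3 - <<'E'
from h import *
c=cam('wrist'); Q=toP(cloud(c)); k=(Q[...,2]>55)&(Q[...,2]<75)&(abs(Q[...,0]+72)<19)&(Q[...,1]>-78)&(Q[...,1]<-10)&(c['img'].max(2)>110); w=Q[k]; h=w[w[:,2]>66]
print('cassette',len(w),h.mean(0).round(1),np.percentile(w[:,1],[1,50,99]).round(1),'crest y',np.percentile(h[:,1],[1,99]).round(1),'x',np.percentile(w[:,0],[1,99]).round(1),w[:,2].max().round(1))
for n,b in(('tab',(50,68,32,62,-5,35)),('trig',(52,67,70,78,30,70))):
    k=(Q[...,2]>b[0])&(Q[...,2]<b[1])&(Q[...,0]>b[2])&(Q[...,0]<b[3])&(Q[...,1]>b[4])&(Q[...,1]<b[5]); v=Q[k]; print(n,len(v),np.percentile(v[:,1],[2,50,98]).round(1) if len(v) else '')
E
```

```text
t 23.1 pos [ 0.5107 -0.0362  0.1647] x [0.089 0.996 0.   ] y [ 0.996 -0.089  0.001] F [ 0.  -0.5 -0.7] op -0.0 gf 0.0 j [-0.14  0.31  1.73  0.    1.1  -0.05]
press now [-63.6 -59.7 164.7] shift [ 87.8 125.4  99.8] yaw -0.09 Fy -0.51
slide jaw -92 105 [-110.1 -102.   -85.3]
slide jaw -50 76 [-109.7 -104.7  -97.9]
cassette 1923 [-71.8 -29.8  67.4] [-45.6 -29.  -14.2] crest y [-45.5 -14.7] x [-89.  -56.1] 69.9
tab 384 [ 4.7 10.2 12.9]
trig 282 [47.6 52.4 59.6]
```

```bash
python3 -c "
from station import arm; print(arm.sign_off())"
```

```text
the job is handed in; nothing more can be done
None
```

I handed the job in at about 23 s. The cassette is pressed shut and lying free in the cradle about 18 mm from its middle. The jaw is fully back, the trigger and tab are at rest, the peak force at the trigger was about 17.5 N, and the arm kept clear of the glassware; no pass or fail came back.

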